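# Fit a clean filter to the bench dust extractor and set its fan to 6

### The job

Get the jeweller's dust extractor ready for polishing: take the wide pleated filter out of the wooden rack and slide it fully home in the slot of the extractor's deck, tab up and frame flush with the deck. Then turn the fan dial clockwise until its white pointer stands on mark 6 of the 0-to-10 scale (the first short mark past the long 5 mark at the middle), and let go. Leave the narrow mesh filter and the other things on the bench where they are.

Things in the scene. Friction and masses are not known exactly. Their poses are not given: they have to be found in the camera images.
- extractor: bench dust extractor, a grey metal box 220 deep (x), 320 wide (y), 140 high, fixed to the bench; origin at the centre of its underside, its louvred intake front looks to its -x, z up. Its flat deck is at z = 140 and carries the filter slot (left, +y) and the fan dial (right, -y)
- slot_floor (a point): centre of the floor of the filter slot, 95 mm below the deck; axes as the extractor's. The slot is open at the deck, 25 wide (x) by 164 long (y), straight-walled, with a black rim level with the deck. It lies at (-45, 65, 45) in the extractor's frame
- filter: the wide pleated filter to fit: white frame 20 thick (x), 160 wide (y), 95 high, foot stepped in to 14 x 152 over its lowest 10 mm; pull tab 12 thick (x), 60 wide (y) on the middle of the frame from z = 95 to 130. About 0.2 kg. Origin at the centre of its underside, z up. It stands upright, tab up, in one of the rack's two slots. Both faces are alike: either may look forward
- mesh_filter: the narrow filter for another machine, steel mesh in a white frame 20 x 110 x 95 with the same tab (bystander: leave it in the rack); origin at the centre of its underside. It stands in the other rack slot
- rack: wooden rack, fixed, base 150 (x) by 200 (y), origin at the centre of its underside; two slots along y, centred at x = -37.5 and +37.5, 26 wide and 180 long, their floor at z = 12, their guide boards rising to z = 54 and the two end cheeks (y = +-95) to z = 60. Which filter is in which slot varies
- dial (a joint): fan dial angle (rad): 0 at mark 0, grows clockwise seen from above, stops at 0 and 4.712 (mark 10); 0.4712 (27 deg) a division, mark 6 at 2.827. Pointer direction in the extractor's frame, counter-clockwise from +x: 2.356 minus this (mark 0 near left, 5 to +x, 10 near right). Light friction, about 0.06 N m; stays where left. Starts between marks 0.5 and 3.1
- dial_grip (a point): on the dial's vertical axis, 28 above the deck, at (-20, -98, 168) in the extractor's frame; its x axis runs to the pointer end and turns with the dial. Black bar knob: skirt 60 in diameter up to 10 above the deck, bar 56 long, 14 thick, top 44 above the deck, white line on its pointer half. Flat scale plate around it, 112 in diameter: 11 black marks, 27 deg apart, 0, 5 and 10 longer
- mallet: bystander: wooden mallet lying on the bench, 240 long along its x, head 85 wide and 48 thick, origin on the bench under its middle
- steel_block: bystander: steel bench block 80 x 80 x 20, between rack and extractor, origin at the centre of its underside
- flux_jar: bystander: brown glass jar, 68 in diameter, 85 high, between rack and extractor, origin at the centre of its underside
- file_pot: bystander: blue pot 80 in diameter, 100 high, with files standing in it up to about 195 high, origin at the centre of its underside
- pliers: bystander: pliers lying on the bench, 170 long along its x, origin under the middle
Things that resemble listed ones, but are neither listed nor needed, are in the scene too. What is shaped like the filter but pink is not meant.

How it is judged:
By the outcome, as a careful person would: the job done as asked, in the order asked, and still so for the second after the job is handed in, with the robot touching nothing.
It also fails if it takes over 72 s, if anything falls off the work surface, if the arm or the gripper's body presses on something with over 40 N, if the wrist force passes 120 N, or if a joint passes its speed limit or range.

### The arm

A 6-joint arm with a two-finger parallel gripper is mounted at the origin on the work surface. World frame = base frame: x ahead of the robot, y to its left, z up, the work surface at z = 0. Lengths are in m, angles in rad, forces in N, time in s.
With the tool pointing down it reaches from about 0.375 to 0.975 m from the base axis. Payload 3.8 kg.
Tool frame: the origin (TCP) lies at the very end of the fingers, on their centre line; the grasp point (between the pads) lies 19 mm behind it; z points along the fingers, y is the line along which they close (so a half turn about z gives the same grasp; the last joint's range is limited). The gripper opens to 85 mm and grips with 20 to 120 N. Pads are 22 mm wide; open, the fingers measure 114 mm over their backs; the gripper's body (76 mm by 85 mm) begins 54 mm behind the grasp point. The pads swing forward as they close: fully open they stand 13 mm farther back than shut.
Start: joints at [1.203, 0.264, 1.604, -0, 1.274, -0.037], TCP at [0.219, 0.638, 0.231] pointing down, gripper open.
Joint ranges: [-2.63, 2.63], [-0.94, 2.18], [0.31, 2.57], [-1.31, 4.45], [0, 2.66], [-2.55, 2.55]. Speed limits (rad/s): [2.57, 2.57, 3.14, 3.14, 3.14, 3.14].

### API

Orientations are given as a rotation vector (axis times angle).
In Python, from workcell import bot, vision gives the robot as it stands. The module is installed in compiled form; this text tells all that it offers.
- The arm moves only by the tool play_rows, never from a script. Its argument "moves" is a list that holds one entry, the list of rows, each a list of 7 numbers: the turn, a rotation vector about the tool's x, y, z as a fraction of full scale, then the shift along the tool's x, y, z as a fraction of full scale, then the finger opening in mm, from 0 to 85.4. In form: [[[ax, ay, az, x, y, z, jaw], ...]]. A call has 1 to 5 rows; each row shifts and turns the commanded pose from where the row before left it, along the tool's axes as they then stand; what a row does not reach is not made up. Full scale, the value 1, is 0.1 m for a shift and 0.5 rad for a turn. A row lasts 1/12 s, in which the tool goes at most 41.7 mm and 7.16 degrees, less where a joint would pass 70% of its speed; a pose out of reach is approached as far as the arm can. A call with a number of a shift or a turn outside -1 to 1 is refused whole. A call with a gripper value outside its range is refused whole. The fingers move at their own pace and stop on an object; "newtons" is the grip in N (left out, the last holds). Time passes only in rows, so rows that do not move let the fingers close. It gives the time, the measured TCP pose, the force, the opening and the grip force at its end, in the units of the state.
- bot.read_state(): the state, without advancing time (a new reading comes with each control period).
- vision.read_camera(name): name is "side" or "top"; returns a dict with "image" (384x512x3 uint8, red, green, blue), "depth" (384x512 float32, m along the optical axis (not along the pixel's ray), 0 where there is no reading), "K" (3x3 intrinsics, pixels), "R" (3x3) and "t" (3): a world point X has camera coordinates R X + t. Camera axes: x right, y down, z forward; pixel columns grow to the right and rows downward; lengths in m; the calibration is good to about 2 mm. A picture is of the moment at which its call begins.
- bot.finish_job(): hands the job in; it is judged then, once.
The state is a dict: "time": time; "q": joint angles; "joint_vel": joint speeds; "joint_torque": joint torques, N m; "tool_pos": TCP position; "tcp_rot": TCP orientation; "wrist_force": force on the tool from outside, world axes, zero at the start; "torque": the same for the moment, N m; "width": opening from 0.0 (shut) to 1.0 (fully open); "grip_force": force on a finger pad.
Only numpy, scipy, OpenCV 4.12 (cv2) and the standard library are available. Lean on these libraries where they do the work, as an engineer would, in place of code of your own. Each camera call takes 0.05 s, during which the arm holds its last target. There are 200 camera calls.

## Working session

There is one attempt and no reset: what is moved stays moved. The work goes in short steps, Python scripts to look and compute and a tool call to move; the robot and the scene stay as the last step left them, time stands still between calls to the robot, and variables do not carry over. Pictures are saved under pics/ and viewed, at most 10 in all, crops included, and the job is handed in when it is done.

Besides the shell and the picture viewer there is one more tool, called as a command line: name --argument value ..., lists and objects as JSON in quotes. play_rows: Moves the arm, as the interface text tells. Its arguments: {"type":"object","properties":{"moves":{"type":"array","items":{"type":"array","items":{"type":"array","items":{"type":"number"}}}},"newtons":{"type":"number"}},"required":["moves"]}

```bash
mkdir -p pics; cat > h.py <<'E'
import numpy as np, cv2
from workcell import bot, vision
def cam(n):
    d=vision.read_camera(n); return d
def pts(d):
    h,w=d["depth"].shape; v,u=np.mgrid[:h,:w]; z=d["depth"]
    K=d["K"]; c=np.stack([(u-K[0,2])/K[0,0]*z,(v-K[1,2])/K[1,1]*z,z],-1)
    return (c-d["t"])@d["R"]   # R^T (c-t)
def ray(d,u,v,z):
    c=np.array([(u-d["K"][0,2])/d["K"][0,0],(v-d["K"][1,2])/d["K"][1,1],1.])
    r=d["R"].T@c; o=-d["R"].T@d["t"]; return o+r*(z-o[2])/r[2]
def save(d,n): cv2.imwrite("pics/"+n+".png",cv2.cvtColor(d["image"],cv2.COLOR_RGB2BGR))
E
python3 - <<'E'
from h import *
import pickle
for n in("top","side"):
    d=cam(n); pickle.dump(d,open(n+".pkl","wb")); save(d,n+"0")
    print(n,d["K"].round(1).tolist(),d["R"].round(3).tolist(),d["t"].round(3))
print(bot.read_state())
E
```

```text
top [[357.8, 0.0, 246.5], [0.0, 357.8, 188.5], [0.0, 0.0, 1.0]] [[-0.02, -1.0, -0.003], [-0.98, 0.021, -0.2], [0.2, -0.001, -0.98]] [-0.05   0.583  1.171]
side [[405.4, 0.0, 251.1], [0.0, 405.4, 188.5], [0.0, 0.0, 1.0]] [[0.948, -0.316, 0.018], [-0.201, -0.644, -0.738], [0.245, 0.696, -0.675]] [-0.556  0.171  1.211]
{'time': 0.1, 'q': array([ 1.20308919e+00,  2.64698963e-01,  1.60525587e+00,  7.82507041e-06,
        1.27371478e+00, -3.68907753e-02]), 'joint_vel': array([-1.21873934e-04, -1.02698063e-03, -2.52592285e-03, -8.85269100e-06,
       -5.57856140e-04,  1.19796250e-03]), 'joint_torque': array([ 6.95734252e-04, -5.16703928e+01, -3.68594456e+01, -2.45939606e-05,
        6.20408086e-03, -8.60298627e-06]), 'tool_pos': array([0.21900128, 0.63777283, 0.23006233]), 'tcp_rot': array([-0.51721217, -3.09829274,  0.00319316]), 'wrist_force': array([ 0.53504628, -0.1258294 , -0.33720186]), 'torque': array([-0.04712111, -0.00368323, -0.02567645]), 'grip_force': 0.0, 'width': 0.9991915930095724}
```

View pics/top0.png

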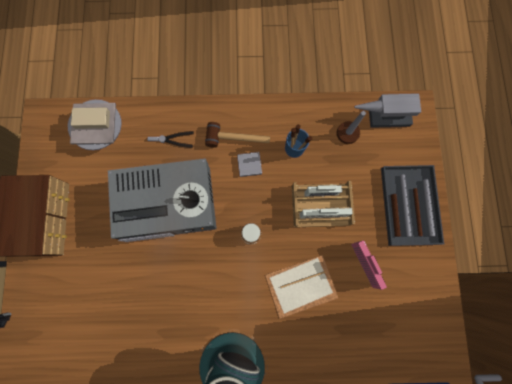

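View pics/side0.png

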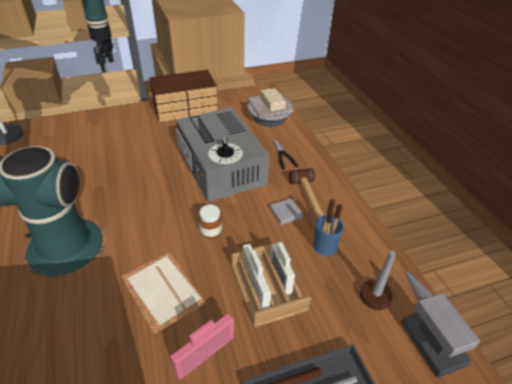

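The top view shows the extractor at (162,200), its slot at (140,214) and the dial at (190,200). The rack is at (323,205). The filter candidates are:
- The near rack slot at (325,213), the wider white frame.
- The far rack slot at (323,190), narrower and greyer.
- The pink lookalike at (370,265), which is excluded.

I'll measure them and check an enlarged crop.

```bash
cat > m.py <<'E'
from h import *
import pickle
t=pickle.load(open("top.pkl","rb")); s=pickle.load(open("side.pkl","rb"))
a=cv2.resize(t["image"][170:240,280:370],None,fx=6,fy=6,interpolation=cv2.INTER_CUBIC)[:, :]
b=cv2.resize(s["image"][235:330,220:320],None,fx=4.2,fy=4.2,interpolation=cv2.INTER_CUBIC)
c=cv2.resize(t["image"][150:250,100:225],None,fx=6,fy=6,interpolation=cv2.INTER_CUBIC)
W=lambda n,i:cv2.imwrite("pics/"+n+".png",i[...,::-1])
i=np.zeros((600,800,3),np.uint8); aa=cv2.resize(a,(400,311)); i[:311,:400]=aa; i[:399,400:]=b[:399,:400]; W("rack",i)
W("ext",c)
P=pts(t)
def band(mask,lo,hi,name):
    m=mask&(P[...,2]>lo)&(P[...,2]<hi); X=P[m]
    (cx,cy),(w,h),an=cv2.minAreaRect((X[:,:2]*1000).astype(np.float32))
    print(name,len(X),"c",round(cx,1),round(cy,1),"size",round(w,1),round(h,1),"ang",round(an,2),"zmed",X[:,2].mean().round(4))
v,u=np.mgrid[:384,:512]
box=lambda u0,u1,v0,v1:(u>=u0)&(u<u1)&(v>=v0)&(v<v1)
band(box(100,220,150,245),.13,.15,"ext deck")
band(box(165,215,175,225),.17,.20,"dial bar")
R=box(285,360,175,235)
for lo,hi in((.04,.07),(.095,.115),(.125,.16)):
    band(R&(v>=201),lo,hi,f"near{lo}"); band(R&(v<201),lo,hi,f"far{lo}")
print(np.unique((P[R][:,2]*100).round(),return_counts=True))
E
python3 m.py
```

```text
ext deck 6277 c 543.7 218.5 size 221.3 322.1 ang 6.09 zmed 0.1389
dial bar 86 c 533.6 117.7 size 55.5 14.0 ang 82.83 zmed 0.1821
near0.04 421 c 494.5 -323.1 size 82.6 199.8 ang 0.36 zmed 0.0543
far0.04 407 c 568.0 -322.7 size 200.6 66.9 ang 89.66 zmed 0.0536
near0.095 244 c 490.2 -323.0 size 21.1 158.2 ang 0.35 zmed 0.1053
far0.095 135 c 564.4 -320.1 size 18.8 110.2 ang 0.53 zmed 0.1054
near0.125 86 c 490.6 -323.5 size 12.7 60.9 ang 0.58 zmed 0.1389
far0.125 90 c 565.4 -319.5 size 59.6 12.4 ang 89.63 zmed 0.1384
(array([ -1.,  -0.,   1.,   2.,   3.,   4.,   5.,   6.,   7.,   8.,   9.,
        10.,  11.,  12.,  13.,  14.,  15., 126.]), array([ 128, 1803,  783,  125,   98,  103,  424,  328,   42,   42,   42,
        161,  218,   14,   33,  138,    5,   13]))
```

View pics/rack.png

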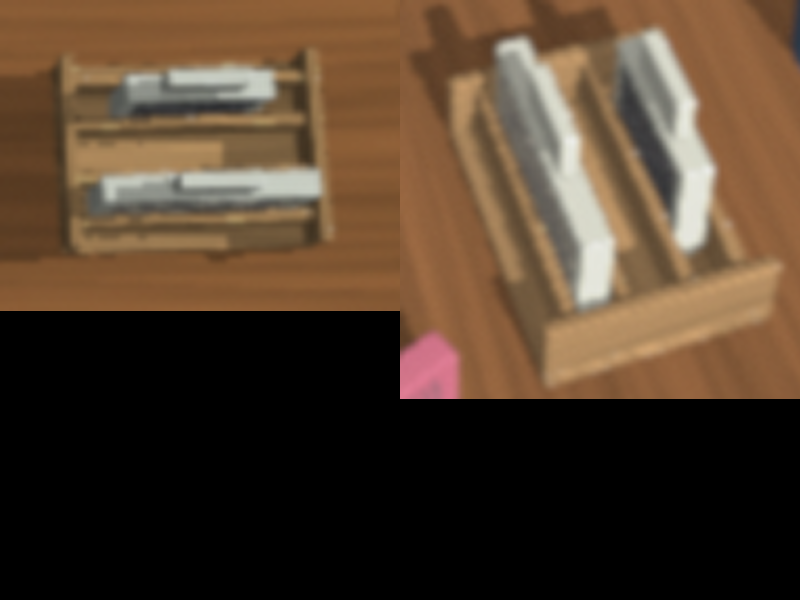

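View pics/ext.png

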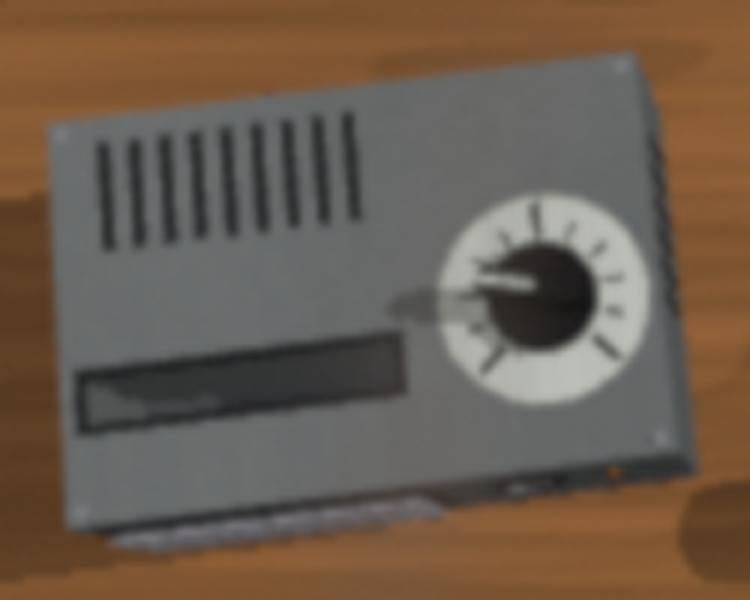

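Crops: the near-slot frame, top-view pixel (325,213), measures 158 x 21 mm with a 61 x 13 tab, so it is the wide filter. The far one is 110 wide with dark mesh, so it stays. In the deck crop the slot rim is centred at about (241,382) and the pointer aims left at (485,280). Next I'll cross-check the slot and dial centres in both views.

```bash
cat > m2.py <<'E'
from h import *
import pickle
t=pickle.load(open("top.pkl","rb")); s=pickle.load(open("side.pkl","rb"))
c0=np.array([.5437,.2185]);
def rect(d,mask,z,name,off=0):
    m=cv2.morphologyEx(mask.astype(np.uint8),cv2.MORPH_OPEN,np.ones((2,2)))
    n,l,st,_=cv2.connectedComponentsWithStats(m); k=1+np.argmax(st[1:,4])
    v,u=np.nonzero(l==k); X=np.array([ray(d,a,b,z)[:2] for a,b in zip(u,v)])*1000
    (cx,cy),(w,h),an=cv2.minAreaRect(X.astype(np.float32)); print(name,len(u),"c",round(cx,1),round(cy,1),round(w,1),round(h,1),"ang",round(an,2),"px",u.mean().round(1),v.mean().round(1))
def planemask(d,z,x0,x1,y0,y1):
    o=np.array([[ray(d,u,v,z) for u in range(512)] for v in range(384)]); return (o[...,0]>x0)&(o[...,0]<x1)&(o[...,1]>y0)&(o[...,1]<y1)
for d,n in((t,"top"),(s,"side")):
    g=d["image"].max(2).astype(int); hsv=cv2.cvtColor(d["image"],cv2.COLOR_RGB2HSV)
    rect(d,planemask(d,.14,.455,.53,.18,.375)&(g<62),.14,n+" slot")
    rect(d,planemask(d,.14,.46,.61,.05,.19)&(g>140)&(hsv[...,1]<70),.14,n+" plate")
    P=pts(d)
    for lo,hi,w in((.10,.112,"frame"),(.134,.146,"tab")):
        m=(P[...,0]>.47)&(P[...,0]<.512)&(P[...,1]>-.42)&(P[...,1]<-.22)&(P[...,2]>lo)&(P[...,2]<hi)
        rect(d,m,(.107 if w=="frame" else .142),n+" "+w)
    m=(P[...,2]>.135)&(P[...,2]<.146)&(P[...,0]>.4)&(P[...,0]<.7)&(P[...,1]>.03)&(P[...,1]<.4); rect(d,m,.14,n+" deck")
    # white pointer line
    pm=planemask(d,.184,.49,.58,.075,.165)&(g>150)&(hsv[...,1]<70)&(P[...,2]>.165)
    rect(d,pm,.184,n+" pointer")
E
python3 m2.py
```

```text
top slot 409 c 488.5 275.2 32.6 165.2 ang 6.03 px 143.0 213.5
top plate 453 c 524.0 105.1 88.5 111.9 ang 53.29 px 195.7 203.0
top frame 109 c 487.5 -363.0 81.9 19.7 ang 88.8 px 342.8 212.6
top tab 73 c 486.8 -325.6 11.6 60.1 ang 3.58 px 330.5 211.0
top deck 5795 c 539.9 214.0 219.8 319.6 ang 6.06 px 160.1 197.8Traceback (most recent call last):
  File "m2.py", line 23, in <module>
    rect(d,pm,.184,n+" pointer")
    ~~~~^^^^^^^^^^^^^^^^^^^^^^^^
  File "m2.py", line 7, in rect
    n,l,st,_=cv2.connectedComponentsWithStats(m); k=1+np.argmax(st[1:,4])
                                                      ~~~~~~~~~^^^^^^^^^^
    return _wrapfunc(a, 'argmax', axis=axis, out=out, **kwds)
    return bound(*args, **kwds)
ValueError: attempt to get argmax of an empty sequence
```

play_rows --moves '[[[0,0,0.246,0,0,-0.1,40],[0,0,0.246,0,0,-0.1,40],[0,0,0.246,0,0,-0.1,40],[0,0,0.246,0,0,-0.1,40],[0,0,0.246,0,0,-0.1,40]]]'

```text
time: 0.52
tool_pos: [0.2191, 0.638, 0.2809]
tcp_rot: [1.439, 2.792, -0.002]
wrist_force: [0.7, -0.4, 0.6]
width: 0.466
grip_force: 0.0
```

play_rows --moves '[[[0,0,0.246,0,0,0,40],[0,0,0.246,0,0,0,40],[0,0,0.246,0,0,0,40],[0,0,0.246,0,0,0,40],[0,0,0.246,0,0,0,40]]]'

```text
time: 0.93
tool_pos: [0.2191, 0.638, 0.2805]
tcp_rot: [2.217, 2.225, -0.002]
wrist_force: [0.1, -0.6, 0.4]
width: 0.469
grip_force: 0.0
```

```bash
sed -i 's/m=cv2.morphologyEx(.*/m=mask.astype(np.uint8)/; s/if w=="frame"/if w=="frame"/' m2.py; sed -i 's/n,l,st,_=cv2/if not m.any(): return\n    n,l,st,_=cv2/' m2.py; python3 m2.py
```

```text
top slot 453 c 491.8 277.7 32.6 169.1 ang 6.04 px 140.7 213.0
top plate 455 c 527.2 108.3 88.6 112.0 ang 53.32 px 194.7 201.9
top frame 227 c 489.8 -322.7 20.8 157.7 ang 0.45 px 326.4 211.8
top tab 74 c 489.6 -322.7 12.3 60.1 ang 4.02 px 329.5 210.0
top deck 5857 c 543.3 217.1 220.4 320.1 ang 5.95 px 159.1 196.8
top pointer 3 c 537.0 142.3 6.1 0.0 ang 88.79 px 180.0 196.0
side slot 63 c 492.0 269.0 29.6 143.5 ang 6.43 px 204.9 132.9
side plate 387 c 533.1 117.2 112.4 112.2 ang 76.03 px 225.3 154.7
side frame 306 c 489.4 -325.8 21.0 164.0 ang 0.29 px 257.5 272.5
side tab 109 c 488.8 -326.5 13.7 65.2 ang 0.8 px 256.6 260.1
side deck 3118 c 543.7 215.2 221.4 325.7 ang 5.81 px 221.8 138.6
```

play_rows --moves '[[[0,0,0,-0.25,0.27,0,40],[0,0,0,-0.25,0.27,0,40],[0,0,0,-0.25,0.27,0,40],[0,0,0,-0.25,0.27,0,40],[0,0,0,-0.25,0.27,0,40]]]'

```text
time: 1.35
tool_pos: [0.3561, 0.5133, 0.2806]
tcp_rot: [2.209, 2.233, -0.002]
wrist_force: [0.4, -0.3, 0.6]
width: 0.463
grip_force: 0.0
```

play_rows --moves '[[[0,0,0,-0.3,0.27,0,40],[0,0,0,-0.3,0.27,0,40],[0,0,0,-0.3,0.27,0,40],[0,0,0,-0.3,0.27,0,40],[0,0,0,-0.3,0.27,0,40]]]'

```text
time: 1.77
tool_pos: [0.4927, 0.3643, 0.2807]
tcp_rot: [-2.21, -2.233, 0.001]
wrist_force: [0.3, 0.5, 0.1]
width: 0.47
grip_force: 0.0
```

play_rows --moves '[[[0,0,0,-0.4,0,0,40],[0,0,0,-0.4,0,0,40],[0,0,0,-0.4,0,0,40],[0,0,0,-0.4,0,0,40],[0,0,0,-0.4,0,0,40]]]'

```text
time: 2.18
tool_pos: [0.4933, 0.1642, 0.2807]
tcp_rot: [-2.21, -2.233, 0.001]
wrist_force: [0.6, -0.0, 0.4]
width: 0.468
grip_force: 0.0
```

play_rows --moves '[[[0,0,0,-0.4,0,0,40],[0,0,0,-0.4,0,0,40],[0,0,0,-0.4,0,0,40],[0,0,0,-0.4,0,0,40],[0,0,0,-0.4,0,0,40]]]'

```text
time: 2.6
tool_pos: [0.4952, -0.0357, 0.281]
tcp_rot: [-2.21, -2.232, 0.0]
wrist_force: [0.6, -0.0, -0.2]
width: 0.471
grip_force: 0.0
```

play_rows --moves '[[[0,0,0,-0.4,0,0.1,40],[0,0,0,-0.4,0,0.1,40],[0,0,0,-0.4,0,0.1,40],[0,0,0,-0.4,0,0.1,40],[0,0,0,-0.2,0,0.1,40]]]'

```text
time: 3.02
tool_pos: [0.497, -0.2179, 0.2305]
tcp_rot: [2.212, 2.229, -0.002]
wrist_force: [0.0, -0.4, 0.2]
width: 0.463
grip_force: 0.0
```

```bash
cat > st.py <<'E'
from h import *
from scipy.spatial.transform import Rotation as R
s=bot.read_state(); M=R.from_rotvec(s["tcp_rot"]).as_matrix()
print(s["time"],s["tool_pos"].round(4),"yaw_y",np.degrees(np.arctan2(M[1,1],M[0,1])).round(2),"z",M[:,2].round(4),"F",s["wrist_force"].round(1),"T",s["torque"].round(2),"w",round(s["width"]*85.4,1),"g",s["grip_force"],"q",s["q"].round(2))
E
python3 st.py
```

```text
3.0167 [ 0.497  -0.2179  0.2305] yaw_y 0.43 z [-4.0e-04 -1.6e-03 -1.0e+00] F [ 0.  -0.4  0.2] T [0.04 0.04 0.01] w 39.6 g 0.0 q [-0.46  0.01  1.89 -0.    1.24 -0.46]
```

play_rows --moves '[[[0,0,0,-0.35,-0.025,0,40],[0,0,0,-0.35,-0.025,0,40],[0,0,0,-0.36,-0.028,0.2,40],[0,0,0,0,0,0.3,40],[0,0,0,0,0,0,40]]]'

```text
time: 3.43
tool_pos: [0.4871, -0.3196, 0.1749]
tcp_rot: [-2.207, -2.221, 0.003]
wrist_force: [-1.5, 0.9, -1.8]
width: 0.466
grip_force: 0.0
```

play_rows --moves '[[[0,0,0,0,0,0.25,40],[0,0,0,0,0,0.25,40],[0,0,0,0,0,0.18,40],[0,0,0,0,0,0,40],[0,0,0,0,0,0,40]]]'

```text
time: 3.85
tool_pos: [0.4904, -0.3186, 0.1127]
tcp_rot: [-2.207, -2.231, 0.0]
wrist_force: [-0.1, -0.6, 1.1]
width: 0.468
grip_force: 0.0
```

```bash
python3 st.py
```

```text
3.85 [ 0.4904 -0.3186  0.1127] yaw_y 0.63 z [-0.0024  0.0019 -1.    ] F [-0.1 -0.6  1.1] T [-0.01 -0.08 -0.03] w 40.0 g 0.0 q [-0.62  0.2   1.91  0.    1.03 -0.63]
```

play_rows --moves '[[[0,0,0,-0.044,0,0,40],[0,0,0,0,0,0,0],[0,0,0,0,0,0,0],[0,0,0,0,0,0,0],[0,0,0,0,0,0,0]]]' --newtons 60

```text
time: 4.27
tool_pos: [0.492, -0.3252, 0.1154]
tcp_rot: [2.208, 2.23, 0.0]
wrist_force: [-0.8, -1.0, 6.2]
width: 0.128
grip_force: 59.7
```

play_rows --moves '[[[0,0,0,0,0,0,0],[0,0,0,0,0,0,0],[0,0,0,0,0,0,0],[0,0,0,0,0,0,0],[0,0,0,0,0,0,0]]]'

```text
time: 4.68
tool_pos: [0.492, -0.3252, 0.1154]
tcp_rot: [2.208, 2.23, 0.0]
wrist_force: [-1.8, 0.9, 5.4]
width: 0.13
grip_force: 59.7
```

```bash
python3 st.py
```

```text
4.6833 [ 0.492  -0.3252  0.1154] yaw_y 0.58 z [ 0.0023 -0.002  -1.    ] F [-1.8  0.9  5.4] T [-0.02  0.31  0.08] w 11.1 g 59.69014048576355 q [-0.63  0.2   1.91 -0.    1.03 -0.64]
```

play_rows --moves '[[[0,0,0,0,0,-0.05,0],[0,0,0,0,0,-0.15,0],[0,0,0,0,0,-0.25,0],[0,0,0,0,0,-0.25,0],[0,0,0,0,0,-0.3,0]]]'

```text
time: 5.1
tool_pos: [0.4898, -0.3232, 0.2124]
tcp_rot: [-2.207, -2.229, 0.001]
wrist_force: [0.6, 0.0, -2.1]
width: 0.131
grip_force: 58.5
```

play_rows --moves '[[[0,0,0,0,0,-0.35,0],[0,0,0,0,0,-0.35,0],[0,0,0,0,0,-0.25,0],[0,0,0,0,0,-0.2,0],[0,0,0,0,0,0,0]]]'

```text
time: 5.52
tool_pos: [0.4929, -0.3255, 0.3343]
tcp_rot: [2.204, 2.226, 0.003]
wrist_force: [0.3, -0.7, -1.1]
width: 0.127
grip_force: 58.6
```

```bash
python3 st.py; cat > look.py <<'E'
from h import *
import sys
d=cam("side"); save(d,sys.argv[1])
s=bot.read_state(); p=s["tool_pos"]; P=pts(d); hsv=cv2.cvtColor(d["image"],cv2.COLOR_RGB2HSV)
for n in("top","side"):
    d=cam(n); P=pts(d); c=cv2.cvtColor(d["image"],cv2.COLOR_RGB2HSV)
    m=(abs(P[...,0]-p[0])<.06)&(abs(P[...,1]-p[1])<.13)&(P[...,2]<p[2]+.005)&(P[...,2]>p[2]-.115)&(c[...,1]<60)&(c[...,2]>110)
    X=P[m]; r=X-p
    print(n,len(X),"z range rel tcp",np.percentile(r[:,2],[1,99]).round(4),"x",np.percentile(r[:,0],[1,99]).round(4),"y",np.percentile(r[:,1],[.5,99.5]).round(4))
    T=X[r[:,2]>-.02]
    if len(T)>20:
        f=cv2.minAreaRect((T[:,:2]*1000).astype(np.float32)); print(" top edge rect",np.round(f[0],1),np.round(f[1],1),round(f[2],2),"z",np.median(T[:,2]).round(4))
E
python3 look.py lift
```

```text
5.5167 [ 0.4929 -0.3255  0.3343] yaw_y 0.58 z [ 0.0077 -0.0053 -1.    ] F [ 0.3 -0.7 -1.1] T [ 0.02 -0.07  0.  ] w 10.9 g 58.64568471908569 q [-0.63  0.05  1.66  0.    1.42 -0.64]
top 161 z range rel tcp [-0.0797 -0.0047] x [-0.0106  0.009 ] y [0.0304 0.0807]
 top edge rect [ 491.2 -269.8] [51.3 19.6] 88.51 z 0.3215
side 864 z range rel tcp [-0.1047  0.0025] x [-0.0124  0.0091] y [-0.0779  0.0802]
 top edge rect [ 489.2 -322.5] [ 21.6 160.8] 2.18 z 0.3186
```

View pics/lift.png

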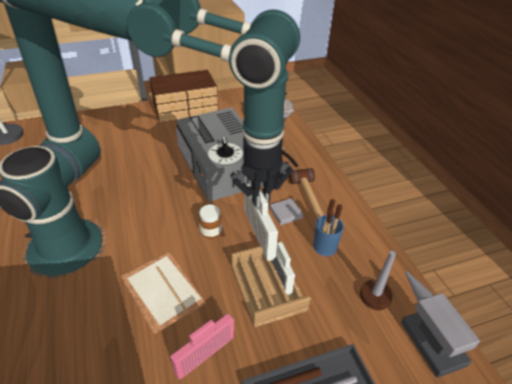

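The filter hangs in the gripper at (265,225), and the mesh filter is still in the rack at (287,268). Next I carry it over the slot.

play_rows --moves '[[[0,0,0,0.2,0.002,0,0],[0,0,0,0.35,0.004,0,0],[0,0,0,0.35,0.004,0,0],[0,0,0,0.35,0.004,0,0],[0,0,0,0.35,0.004,0,0]]]'

```text
time: 6.08
tool_pos: [0.4896, -0.1624, 0.3247]
tcp_rot: [-2.208, -2.228, 0.003]
wrist_force: [0.4, 0.2, -2.2]
width: 0.131
grip_force: 58.7
```

play_rows --moves '[[[0,0,0,0.35,0.004,0,0],[0,0,0,0.35,0.004,0,0],[0,0,0,0.35,0.004,0,0],[0,0,0,0.35,0.004,0,0],[0,0,0,0.35,0.004,0,0]]]'

```text
time: 6.5
tool_pos: [0.4897, 0.0124, 0.325]
tcp_rot: [-2.208, -2.23, 0.005]
wrist_force: [1.2, 0.1, -2.1]
width: 0.125
grip_force: 58.7
```

play_rows --moves '[[[0,0,0,0.35,0.004,0,0],[0,0,0,0.35,0.004,0,0],[0,0,0,0.35,0.004,0,0],[0,0,0,0.35,0.004,0,0],[0,0,0,0.35,0.004,0,0]]]'

```text
time: 6.92
tool_pos: [0.49, 0.187, 0.3249]
tcp_rot: [-2.208, -2.231, 0.007]
wrist_force: [1.0, -0.6, -2.1]
width: 0.123
grip_force: 58.7
```

play_rows --moves '[[[0,0,-0.05,0.35,0.004,0,0],[0,0,-0.05,0.35,0.004,0,0],[0,0,-0.05,0.2,0,0,0],[0,0,-0.04,0,0,0,0],[0,0,0,0,0,0,0]]]'

```text
time: 7.33
tool_pos: [0.4883, 0.276, 0.3248]
tcp_rot: [-2.097, -2.337, 0.009]
wrist_force: [-0.7, 0.2, -1.4]
width: 0.128
grip_force: 58.7
```

```bash
python3 st.py; python3 look.py over
```

```text
7.3333 [0.4883 0.276  0.3248] yaw_y 6.19 z [-0.0051 -0.003  -1.    ] F [-0.7  0.2 -1.4] T [-0.03  0.03  0.02] w 10.9 g 58.65435183048248 q [ 0.47  0.01  1.72 -0.    1.42  0.36]
top 245 z range rel tcp [-0.0844  0.003 ] x [-0.0096  0.0154] y [-0.0796 -0.0083]
 top edge rect [492.3 232.3] [20.8 72.6] 6.9 z 0.3157
side 435 z range rel tcp [-0.1015  0.0036] x [-0.017  0.017] y [-0.0824  0.0781]
 top edge rect [490.2 274.2] [ 23.6 166.6] 5.95 z 0.316
```

play_rows --moves '[[[0,0,0.005,0.012,0.031,0.15,0],[0,0,0,0,0,0.25,0],[0,0,0,0,0,0.25,0],[0,0,0,0,0,0.06,0],[0,0,0,0,0,0,0]]]'

```text
time: 7.9
tool_pos: [0.4911, 0.2751, 0.2542]
tcp_rot: [-2.106, -2.329, 0.009]
wrist_force: [-0.6, -0.3, -2.3]
width: 0.132
grip_force: 58.7
```

```bash
python3 st.py; python3 look.py over2; python3 st.py
```

```text
7.9 [0.4911 0.2751 0.2542] yaw_y 5.76 z [-0.0055 -0.003  -1.    ] F [-0.6 -0.3 -2.3] T [ 0.02  0.06 -0.  ] w 11.3 g 58.72361898422241 q [ 0.47  0.04  1.81 -0.    1.29  0.37]
top 280 z range rel tcp [-0.1149  0.0023] x [-0.0538  0.0583] y [-0.1266  0.0385]
 top edge rect [496.1 232.5] [20.5 71. ] 5.93 z 0.2467
side 452 z range rel tcp [-0.115   0.0023] x [-0.0507  0.0512] y [-0.1215  0.0799]
 top edge rect [492.2 277.2] [ 21.  164.9] 6.63 z 0.2471
8.05 [0.4938 0.2771 0.2591] yaw_y 5.82 z [ 0.0023  0.0011 -1.    ] F [ 0.  -0.6 -2.3] T [ 0.01 -0.01  0.05] w 10.7 g 58.71917009353638 q [ 0.47  0.04  1.81 -0.    1.29  0.37]
```

```bash
python3 - <<'E'
import cv2
i=cv2.imread("pics/over2.png"); cv2.imwrite("pics/over2c.png",cv2.resize(i[80:200,160:290],None,fx=5,fy=5,interpolation=cv2.INTER_CUBIC))
E
```

```text
(no output)
```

View pics/over2c.png

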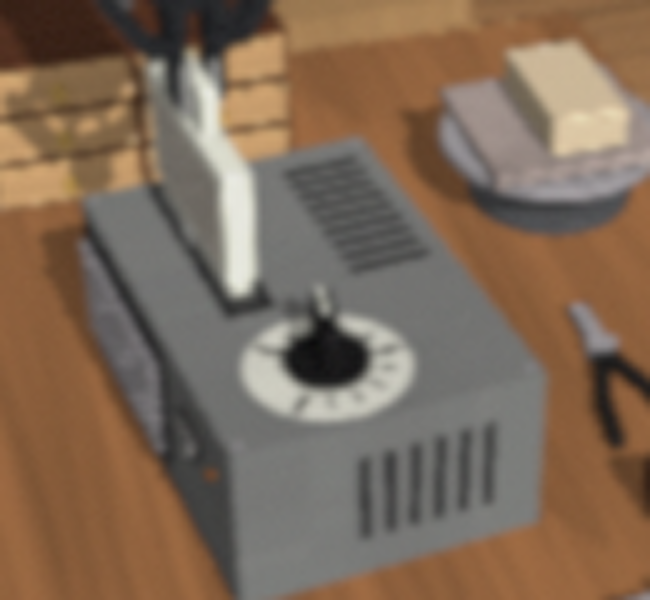

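The crop shows the foot of the filter at (235,290), just above the black slot rim and in line with it. I lower it gently and watch the force.

play_rows --moves '[[[0,0,0,0,0,0.05,0],[0,0,0,0,0,0.05,0],[0,0,0,0,0,0.04,0],[0,0,0,0,0,0.02,0],[0,0,0,0,0,0,0]]]'

```text
time: 8.47
tool_pos: [0.4923, 0.277, 0.2405]
tcp_rot: [-2.104, -2.332, 0.002]
wrist_force: [0.2, -0.1, -2.5]
width: 0.127
grip_force: 58.9
```

play_rows --moves '[[[0,0,0,0,0,0.03,0],[0,0,0,0,0,0.03,0],[0,0,0,0,0,0.03,0],[0,0,0,0,0,0.03,0],[0,0,0,0,0,0,0]]]'

```text
time: 8.88
tool_pos: [0.4923, 0.2769, 0.2283]
tcp_rot: [-2.104, -2.332, 0.002]
wrist_force: [0.8, 0.2, -2.4]
width: 0.127
grip_force: 58.9
```

```bash
python3 st.py; python3 look.py ins1; python3 st.py
```

```text
8.8833 [0.4923 0.2769 0.2283] yaw_y 5.87 z [-1.4e-03 -7.0e-04 -1.0e+00] F [ 0.8  0.2 -2.4] T [-0.02  0.    0.08] w 10.8 g 58.89527499675751 q [ 0.47  0.06  1.85 -0.    1.24  0.37]
top 753 z range rel tcp [-0.0946 -0.0051] x [-0.0587  0.0593] y [-0.1283  0.0479]
 top edge rect [492.1 277.4] [ 20.3 160.2] 5.35 z 0.2184
side 1037 z range rel tcp [-0.0937 -0.0026] x [-0.0581  0.0584] y [-0.1282  0.0935]
 top edge rect [493.  276.7] [ 22.4 160. ] 5.45 z 0.219
9.0333 [0.4928 0.2772 0.2292] yaw_y 5.87 z [-1.e-04 -0.e+00 -1.e+00] F [-0.3 -0.  -2.3] T [-0.08  0.06  0.01] w 11.2 g 58.894582986831665 q [ 0.47  0.06  1.84 -0.    1.24  0.37]
```

It is already 15 mm deep with no contact force, so I keep lowering.

play_rows --moves '[[[0,0,0,0,0,0.07,0],[0,0,0,0,0,0.07,0],[0,0,0,0,0,0.07,0],[0,0,0,0,0,0.07,0],[0,0,0,0,0,0,0]]]'

```text
time: 9.45
tool_pos: [0.4914, 0.2765, 0.1986]
tcp_rot: [-2.104, -2.331, 0.006]
wrist_force: [-0.1, -0.1, -2.9]
width: 0.128
grip_force: 58.7
```

play_rows --moves '[[[0,0,0,0,0,0.08,0],[0,0,0,0,0,0.08,0],[0,0,0,0,0,0.08,0],[0,0,0,0,0,0.08,0],[0,0,0,0,0,0,0]]]'

```text
time: 9.87
tool_pos: [0.4913, 0.2764, 0.1667]
tcp_rot: [-2.104, -2.331, 0.006]
wrist_force: [-0.7, -0.4, -2.7]
width: 0.126
grip_force: 58.7
```

play_rows --moves '[[[0,0,0,0,0,0.04,0],[0,0,0,0,0,0.04,0],[0,0,0,0,0,0.04,0],[0,0,0,0,0,0,0],[0,0,0,0,0,0,0]]]'

```text
time: 10.28
tool_pos: [0.4926, 0.2771, 0.1571]
tcp_rot: [-2.105, -2.332, 0.001]
wrist_force: [-0.8, -0.3, -1.8]
width: 0.127
grip_force: 58.9
```

```bash
python3 st.py; python3 look.py ins2; python3 st.py
```

```text
10.2833 [0.4926 0.2771 0.1571] yaw_y 5.87 z [-3.e-04 -2.e-04 -1.e+00] F [-0.8 -0.3 -1.8] T [ 0.   -0.04  0.04] w 10.9 g 58.88531148433685 q [0.47 0.12 1.92 0.   1.11 0.37]
top 576 z range rel tcp [-0.0242 -0.0042] x [-0.0593  0.0587] y [-0.1275  0.0742]
 top edge rect [492.4 251.4] [118.9 208.4] 0.35 z 0.1403
side 812 z range rel tcp [-0.022   0.0015] x [-0.0585  0.0587] y [-0.1287  0.0788]
 top edge rect [493.1 254.2] [119.7 212.2] 0.2 z 0.1398
10.4333 [0.493  0.2773 0.1577] yaw_y 5.88 z [ 7.e-04  4.e-04 -1.e+00] F [ 0.3 -0.6 -2.4] T [-0.    0.01  0.02] w 10.8 g 58.88470530509949 q [0.47 0.12 1.92 0.   1.11 0.37]
```

play_rows --moves '[[[0,0,0,0,0,0.02,0],[0,0,0,0,0,0.02,0],[0,0,0,0,0,0.02,0],[0,0,0,0,0,0,0],[0,0,0,0,0,0,0]]]'

```text
time: 10.85
tool_pos: [0.4925, 0.2771, 0.1509]
tcp_rot: [-2.105, -2.332, 0.001]
wrist_force: [0.7, 0.8, -2.4]
width: 0.126
grip_force: 58.9
```

play_rows --moves '[[[0,0,0,0,0,0.01,0],[0,0,0,0,0,0.01,0],[0,0,0,0,0,0.005,0],[0,0,0,0,0,0,0],[0,0,0,0,0,0,0]]]'

```text
time: 11.27
tool_pos: [0.4927, 0.2772, 0.1487]
tcp_rot: [-2.105, -2.332, 0.0]
wrist_force: [0.2, -0.2, -1.9]
width: 0.127
grip_force: 58.9
```

```bash
python3 st.py
```

```text
11.2667 [0.4927 0.2772 0.1487] yaw_y 5.87 z [-1.e-04 -0.e+00 -1.e+00] F [ 0.2 -0.2 -1.9] T [-0.02 -0.03  0.06] w 10.8 g 58.88576030731201 q [0.47 0.12 1.93 0.   1.09 0.37]
```

play_rows --moves '[[[0,0,0,0,0,0.01,0],[0,0,0,0,0,0.005,0],[0,0,0,0,0,0.005,0],[0,0,0,0,0,0,0],[0,0,0,0,0,0,0]]]'

```text
time: 11.68
tool_pos: [0.4932, 0.2775, 0.1484]
tcp_rot: [2.104, 2.332, 0.002]
wrist_force: [-2.5, -0.2, 6.4]
width: 0.126
grip_force: 60.2
```

```bash
python3 st.py
```

```text
11.6833 [0.4932 0.2775 0.1484] yaw_y 5.88 z [ 1.e-03  6.e-04 -1.e+00] F [-2.5 -0.2  6.4] T [-0.28  0.59  0.01] w 10.8 g 60.16203224658966 q [0.47 0.13 1.93 0.   1.09 0.37]
```

It has touched the floor of the slot (+6 N). Next I release, rise and check.

play_rows --moves '[[[0,0,0,0,0,0,40],[0,0,0,0,0,0,40],[0,0,0,0,0,0,40],[0,0,0,0,0,0,40],[0,0,0,0,0,-0.05,40]]]'

```text
time: 12.1
tool_pos: [0.492, 0.2767, 0.1506]
tcp_rot: [-2.104, -2.332, 0.003]
wrist_force: [-0.2, -0.5, 0.5]
width: 0.468
grip_force: 0.0
```

play_rows --moves '[[[0,0,0,0,0,-0.2,40],[0,0,0,0,0,-0.25,40],[0,0,0,0,0,-0.3,40],[0,0,0,0,0,-0.3,40],[0,0,0,0,0,0,40]]]'

```text
time: 12.52
tool_pos: [0.4963, 0.2789, 0.2648]
tcp_rot: [2.102, 2.329, 0.018]
wrist_force: [0.8, 1.7, 0.3]
width: 0.468
grip_force: 0.0
```

```bash
python3 st.py; cat > chk.py <<'E'
from h import *
for n in("top","side"):
    d=cam(n); P=pts(d); c=cv2.cvtColor(d["image"],cv2.COLOR_RGB2HSV)
    m=(abs(P[...,0]-.492)<.035)&(abs(P[...,1]-.2775)<.1)&(P[...,2]>.12)&(P[...,2]<.2)&(c[...,1]<45)&(c[...,2]>130)
    for w,k in(("frame",m&(P[...,2]<.155)),("tab",m&(P[...,2]>.165))):
        X=P[k]
        if len(X)>10:
            f=cv2.minAreaRect((X[:,:2]*1000).astype(np.float32)); print(n,w,len(X),np.round(f[0],1),np.round(f[1],1),round(f[2],1),"z",np.percentile(X[:,2],[10,50,90]).round(4))
    k=(abs(P[...,0]-.534)<.045)&(abs(P[...,1]-.1185)<.045)&(P[...,2]>.17)&(P[...,2]<.2)
    if k.sum()>15:
        f=cv2.minAreaRect((P[k][:,:2]*1000).astype(np.float32)); print(n,"bar",k.sum(),np.round(f[0],1),np.round(f[1],1),round(f[2],2))
    k=(P[...,2]>.130)&(P[...,2]<.15)&(abs(P[...,0]-.45)<.015)&(abs(P[...,1]-.28)<.08); print(n,"deck z",np.median(P[k][:,2]).round(4))
E
python3 chk.py
```

```text
12.5167 [0.4963 0.2789 0.2648] yaw_y 5.87 z [ 0.011   0.0055 -0.9999] F [0.8 1.7 0.3] T [ 0.01  0.03 -0.01] w 39.9 g 0.0 q [ 0.47  0.04  1.8  -0.    1.29  0.37]
top frame 147 [495.8 256.6] [ 22.5 112.6] 6.2 z [0.1354 0.1387 0.1423]
top tab 70 [492.7 273.5] [12.4 51.4] 5.8 z [0.17   0.1732 0.1759]
top bar 91 [533.8 118.5] [56.1 14.2] 81.63
top deck z 0.1386
side frame 162 [492.6 285.4] [179.4  41.4] 88.2 z [0.1363 0.1391 0.1447]
side tab 46 [492.8 276.9] [12.2 64.3] 4.9 z [0.1675 0.1726 0.1755]
side bar 61 [534.3 119.4] [60.9 13.5] 82.63
side deck z 0.139
```

The filter is home: frame z 138.7 against deck 138.6 in the same view, with the tab up at 173. Now the dial: centre (534,118.7), bar at 82.3°.

play_rows --moves '[[[0,0,0.237,0,0,0,40],[0,0,0.237,0,0,0,40],[0,0,0,-0.38,0.155,0,40],[0,0,0,-0.38,0.155,0,40],[0,0,0,-0.38,0.155,0,40]]]'

```text
time: 13.03
tool_pos: [0.5225, 0.1571, 0.2549]
tcp_rot: [-2.362, -2.069, 0.004]
wrist_force: [0.5, -0.4, 0.0]
width: 0.465
grip_force: 0.0
```

play_rows --moves '[[[0,0,0,-0.375,0.156,0,40],[0,0,0,0,0,0,40],[0,0,0,0,0,0,40],[0,0,0,0,0,0,40],[0,0,0,0,0,0,40]]]'

```text
time: 13.45
tool_pos: [0.5333, 0.1196, 0.2559]
tcp_rot: [-2.364, -2.067, 0.002]
wrist_force: [-0.1, 0.3, -0.1]
width: 0.466
grip_force: 0.0
```

```bash
python3 st.py; python3 -c "
from h import *
cam('top')"; python3 st.py
```

```text
13.45 [0.5333 0.1196 0.2559] yaw_y -7.66 z [-1.7e-03  3.0e-04 -1.0e+00] F [-0.1  0.3 -0.1] T [-0.02 -0.03  0.  ] w 39.8 g 0.0 q [0.17 0.01 1.85 0.   1.29 0.31]
13.5 [0.5333 0.1199 0.2561] yaw_y -7.61 z [-1.3e-03  2.0e-04 -1.0e+00] F [ 0.2  1.2 -0.4] T [-0.04  0.    0.01] w 39.8 g 0.0 q [0.18 0.01 1.85 0.   1.29 0.31]
```

play_rows --moves '[[[0,0,0,-0.011,0.008,0.2,40],[0,0,0,0,0,0.3,40],[0,0,0,0,0,0.25,40],[0,0,0,0,0,0.15,40],[0,0,0,0,0,0.09,40]]]'

```text
time: 13.92
tool_pos: [0.5324, 0.1187, 0.1548]
tcp_rot: [-2.361, -2.068, 0.006]
wrist_force: [-0.8, -0.4, 0.0]
width: 0.469
grip_force: 0.0
```

play_rows --moves '[[[0,0,0,0,0,0,40],[0,0,0,0,0,0,0],[0,0,0,0,0,0,0],[0,0,0,0,0,0,0],[0,0,0,0,0,0,0]]]' --newtons 30

```text
time: 14.33
tool_pos: [0.534, 0.1185, 0.1594]
tcp_rot: [-2.364, -2.066, -0.0]
wrist_force: [-5.7, 1.5, 1.5]
width: 0.155
grip_force: 31.5
```

```bash
python3 st.py
```

```text
14.3333 [0.534  0.1185 0.1594] yaw_y -7.7 z [-9.0e-04  1.4e-03 -1.0e+00] F [-5.7  1.5  1.5] T [0.3  0.78 0.06] w 13.2 g 31.455198526382446 q [0.17 0.08 1.96 0.   1.11 0.31]
```

play_rows --moves '[[[0,0,0.22,0,0,0,0],[0,0,0.22,0,0,0,0],[0,0,0.22,0,0,0,0],[0,0,0.22,0,0,0,0],[0,0,0.22,0,0,0,0]]]'

```text
time: 14.75
tool_pos: [0.5336, 0.1186, 0.1594]
tcp_rot: [-2.84, -1.339, 0.001]
wrist_force: [-6.8, 3.0, 3.7]
width: 0.155
grip_force: 31.6
```

```bash
python3 st.py
```

```text
14.75 [0.5336 0.1186 0.1594] yaw_y -39.52 z [-0.0016  0.0017 -1.    ] F [-6.8  3.   3.7] T [0.42 1.02 0.07] w 13.2 g 31.560125648975372 q [0.17 0.08 1.96 0.   1.11 0.86]
```

play_rows --moves '[[[0,0,0.22,0,0,0,0],[0,0,0.22,0,0,0,0],[0,0,0.22,0,0,0,0],[0,0,0.22,0,0,0,0],[0,0,0.22,0,0,0,0]]]'

```text
time: 15.17
tool_pos: [0.5333, 0.1189, 0.1594]
tcp_rot: [-3.096, -0.517, 0.003]
wrist_force: [-7.5, 3.9, 3.4]
width: 0.158
grip_force: 31.6
```

play_rows --moves '[[[0,0,0.22,0,0,0,0],[0,0,0.22,0,0,0,0],[0,0,0.22,0,0,0,0],[0,0,0.22,0,0,0,0],[0,0,0.22,0,0,0,0]]]'

```text
time: 15.58
tool_pos: [0.5332, 0.1193, 0.1594]
tcp_rot: [-3.12, 0.343, 0.004]
wrist_force: [-7.4, 5.6, 3.7]
width: 0.16
grip_force: 31.6
```

play_rows --moves '[[[0,0,0.15,0,0,0,0],[0,0,0.1,0,0,0,0],[0,0,0.058,0,0,0,0],[0,0,0,0,0,0,0],[0,0,0,0,0,0,0]]]'

```text
time: 16.0
tool_pos: [0.5332, 0.1195, 0.1594]
tcp_rot: [-3.086, 0.575, 0.005]
wrist_force: [-7.3, 5.9, 4.4]
width: 0.157
grip_force: 31.6
```

```bash
python3 st.py
```

```text
16.0 [0.5332 0.1195 0.1594] yaw_y -111.09 z [-0.0024  0.0033 -1.    ] F [-7.3  5.9  4.4] T [ 0.76  1.18 -0.13] w 13.4 g 31.55835270881653 q [0.17 0.08 1.96 0.   1.11 2.11]
```

Now I release, rise and look.

play_rows --moves '[[[0,0,0,0,0,0,40],[0,0,0,0,0,0,40],[0,0,0,0,0,0,40],[0,0,0,0,0,0,40],[0,0,0,0,0,-0.1,40]]]'

```text
time: 16.42
tool_pos: [0.5335, 0.1171, 0.1664]
tcp_rot: [3.087, -0.574, -0.005]
wrist_force: [0.2, 0.2, -0.9]
width: 0.467
grip_force: 0.0
```

play_rows --moves '[[[0,0,0,0,0,-0.3,40],[0,0,0,0,0,-0.35,40],[0,0,0,0,0,-0.35,40],[0,0,0,0,0,-0.3,40],[0,0,0,0,0,0,40]]]'

```text
time: 16.83
tool_pos: [0.5386, 0.118, 0.3073]
tcp_rot: [-3.084, 0.574, -0.021]
wrist_force: [0.2, -0.1, 1.0]
width: 0.464
grip_force: 0.0
```

```bash
python3 st.py; python3 chk.py; python3 - <<'E'
from h import *
a=cam("top")["image"][150:250,100:225]; b=cam("side")["image"][95:205,165:275]
f=lambda i,s:cv2.resize(i,s,interpolation=cv2.INTER_CUBIC)
cv2.imwrite("pics/end.png",np.hstack([f(a,(450,360)),f(b,(350,350)) if 0 else f(b,(350,360))])[...,::-1])
E
```

```text
16.8333 [0.5386 0.118  0.3073] yaw_y -111.08 z [ 0.0141  0.0023 -0.9999] F [ 0.2 -0.1  1. ] T [ 0.01  0.04 -0.01] w 39.7 g 0.0 q [ 0.17 -0.02  1.78 -0.    1.37  2.11]
top frame 152 [494.2 257.4] [ 19.8 115.6] 6.4 z [0.1348 0.1383 0.1438]
top tab 70 [492.2 275.9] [11.1 55.6] 5.0 z [0.1695 0.1735 0.1755]
top bar 51 [527.5 119.2] [13.3 40.1] 73.84
top deck z 0.1384
side frame 149 [496.8 276.2] [ 33.2 169.1] 2.8 z [0.1358 0.1394 0.1447]
side tab 43 [493.  277.9] [11.6 59.5] 4.6 z [0.1685 0.1726 0.1747]
side bar 92 [534.9 117.6] [18.2 55.4] 67.34
side deck z 0.1388
```

View pics/end.png

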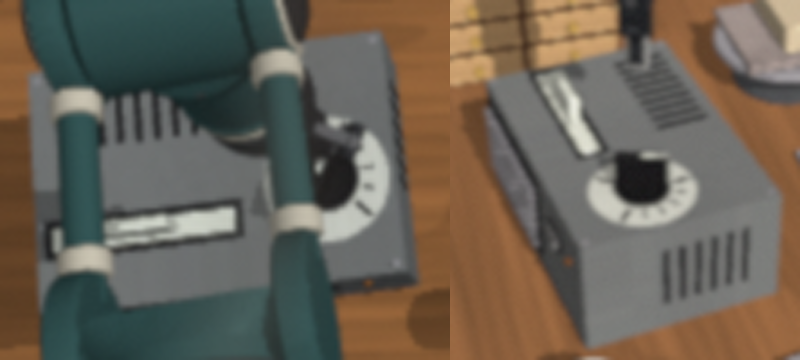

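The arm hides part of the dial in the top view, though the filter sits flush in the slot in both. I swing the arm aside and measure the pointer.

play_rows --moves '[[[0,0,0,0.135,0.35,0,40],[0,0,0,0.135,0.35,0,40],[0,0,0,0.135,0.35,0,40],[0,0,0,0.135,0.35,0,40],[0,0,0,0.135,0.35,0,40]]]'

```text
time: 17.45
tool_pos: [0.5333, -0.0714, 0.2956]
tcp_rot: [3.089, -0.573, -0.006]
wrist_force: [0.9, 0.2, -0.9]
width: 0.463
grip_force: 0.0
```

play_rows --moves '[[[0,0,0,0.135,0.35,0,40],[0,0,0,0.135,0.35,0,40],[0,0,0,0.135,0.35,0,40],[0,0,0,0,0,0,40],[0,0,0,0,0,0,40]]]'

```text
time: 17.87
tool_pos: [0.5334, -0.1841, 0.2954]
tcp_rot: [-3.087, 0.58, 0.007]
wrist_force: [-0.6, 0.2, -0.0]
width: 0.47
grip_force: 0.0
```

```bash
python3 st.py; python3 chk.py; python3 - <<'E'
from h import *
ti=cam("top"); si=cam("side")
a=ti["image"][150:250,100:225]; b=si["image"][120:190,185:265]
f=lambda i,s:cv2.resize(i,s,interpolation=cv2.INTER_CUBIC)
cv2.imwrite("pics/end2.png",np.hstack([f(a[20:80,60:120],(400,400)),f(b,(400,400))])[...,::-1])
for n,d in(("top",ti),("side",si)):
    P=pts(d);c=cv2.cvtColor(d["image"],cv2.COLOR_RGB2HSV)
    m=(np.hypot(P[...,0]-.534,P[...,1]-.1187)<.035)&(P[...,2]>.172)&(P[...,2]<.2)&(c[...,2]>110)
    X=P[m]; 
    if len(X): D=X[:,:2].mean(0)-[.534,.1187]; print(n,len(X),"pointer dir",np.degrees(np.arctan2(D[1],D[0])).round(1),"r",np.hypot(*D).round(4))
E
```

```text
17.8667 [ 0.5334 -0.1841  0.2954] yaw_y -111.3 z [-0.004   0.0017 -1.    ] F [-0.6  0.2 -0. ] T [-0.01  0.01 -0.  ] w 40.2 g 0.0 q [-0.38  0.02  1.76  0.    1.36  1.57]
top frame 193 [492.2 278. ] [ 18.9 157.2] 5.7 z [0.1357 0.1384 0.1414]
top tab 61 [491.9 278.7] [10.  55.2] 4.7 z [0.1718 0.173  0.1758]
top bar 91 [533.4 117.9] [14.3 55. ] 68.58
top deck z 0.1386
side frame 107 [491.9 289.1] [176.8  40.4] 84.7 z [0.1368 0.1394 0.1464]
side tab 39 [491.8 276.1] [10.5 60.3] 4.9 z [0.1677 0.1725 0.1753]
side bar 97 [534.6 117.5] [17.3 56.6] 63.38
side deck z 0.1392
top 17 pointer dir -21.8 r 0.0157
side 18 pointer dir -21.4 r 0.0199
```

View pics/end2.png

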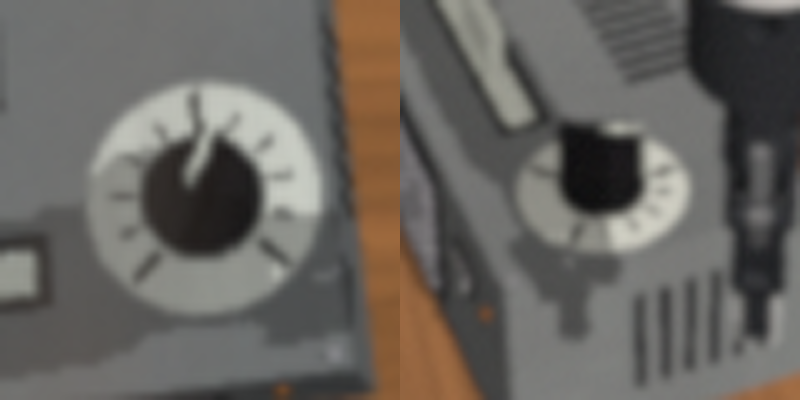

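The pointer measures -21.4° to -21.8° against a target of -21.0°, so within 1° of mark 6. In the left crop it runs from (190,185) to (208,135), towards the first short mark past the long one. The filter is flush and the gripper is clear, so I hand in.

```bash
python3 -c "
from workcell import bot
print(bot.finish_job())"
```

```text
the job is handed in; nothing more can be done
None
```

The wide filter is in the extractor slot, tab up and flush with the deck; the fan dial is on mark 6 to within about 1°, the gripper has let go and is clear, and the job was handed in at about 18 s.

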